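# Tip the flush vacuum filter out of its dock and lay it in the rinse tray

## Task

The mint-green filter cassette lies flush in the grey dock: press its scoop end down into the dock so that its orange-banded end tips up by itself, then take it by that raised end, working at a slant because of the steel rail above. Lower it gently into the blue rinse tray, still in the fingers until it is down, and leave it lying flat on the tray floor, pleats up. Leave the canister, the square filter and the brush where they are.

Things in the scene. Friction and masses are not known exactly. Their poses are not given: they have to be found in the camera images.
- dock: Fixed grey dock, origin at the centre of its foot on the counter, under the middle of the lying cassette. +x runs from scoop end (near the robot) to rail end, +y across. Its walls enclose a bed: inside x=-82 to +77 mm, y=-30 to +30 mm; walls 8 to 9 mm thick, 67 mm high, the scoop-end wall only 28 mm. Bed floor 39 mm high for x over -3 mm (a step), 5 mm high for x under -3 mm (a well).
- dock_rail (a point): Middle of the under edge of the dock's steel rail, axes as the dock's: 51 mm along the dock's +x, 195 mm up, right over the raised end's place. The rail is 14 mm thick in x (7 mm to each side), 314 mm long in y, 30 mm tall. Posts of 14 mm diameter stand 13 mm behind it (+x) at y=-150 and +150 mm. A black nozzle and bent adapter hang from it, 18 to 70 mm behind, at y about +100 and -100 mm.
- cassette_center (a point): Centre (half-way up) of the loose mint-green filter cassette, a rigid box 150 (x) by 56 (y) by 28 mm (z), about 0.16 kg. +x to its orange-banded lifting end, +z out of its pleated cream top. At the start level in the dock, axes as the dock's, top flush at 67 mm; half of it lies on the step, its middle 3 mm beyond the step's edge, the scoop-end half is over the well.
- press_edge (a point): Middle of the top edge of the cassette's scoop end (75 mm from its centre along -x, 14 mm up). Pressed about 20 mm in from here (under 5 N) the cassette tips about the step's edge; past about 12 degrees it falls over and stays by itself at about 28 degrees. Height of this edge: 67 mm at first, about 30 mm once tipped.
- lift_edge (a point): Middle of the top edge of the cassette's orange-banded end (75 mm from its centre along +x, 14 mm up). 67 mm above the counter at first, about 100 mm once tipped.
- tray_floor (a point): Centre of the inner floor (6 mm above the counter) of the fixed blue rinse tray: inside 250 mm (x) by 150 mm (y), walls 6 mm thick, rim 22 mm above the counter. Either end of the cassette may lie either way in it.
- canister: Bystander: loose purple dust canister with black lid, 104 mm diameter, 148 mm high, 0.45 kg; origin at the centre of its foot.
- brush: Bystander: loose bamboo-handled detail brush lying along its x, 197 mm long, 30 mm wide, 22 mm high; origin under its middle on the counter.
- square_filter: Bystander: loose square pleated filter in a black frame, 120 x 120 x 28 mm; origin at the centre of its underside.
Things that resemble listed ones, but are neither listed nor needed, are in the scene too. What is shaped like the part that bears cassette_center but yellow is not meant.

How it is judged:
On the way, in this order (a step that is already met when the one before it is completed fails the run):
1. the cassette is tipped in the dock: scoop end down in the well, banded end raised at least 20 mm (z of lift_edge in the frame of dock above 0.087 m and z of press_edge in the frame of dock below 0.045 m), for 0.2 s.
2. the cassette is low in the tray, within 20 mm of lying on its floor, while the fingers still hold it (z of cassette_center in the frame of tray_floor below 0.034 m and x of cassette_center in the frame of tray_floor between -0.09 and 0.09 m and y of cassette_center in the frame of tray_floor between -0.06 and 0.06 m and contact force between the fingers and cassette above 1 N), for 0.05 s.
At the end, for the whole second after the job is handed in: The cassette lies on the tray floor inside its walls (centre within 60 mm along and 55 mm across of the tray's middle and no more than 6 mm above its lying height), flat within 0.1 rad, pleats up, released and at rest (z of cassette_center in the frame of tray_floor below 0.02 m and x of cassette_center in the frame of tray_floor between -0.06 and 0.06 m and y of cassette_center in the frame of tray_floor between -0.055 and 0.055 m and angle between cassette_center's own z axis and vertical below 0.1 rad and linear speed of cassette below 0.02 m/s); the robot touches nothing.
It fails at once if the canister was moved more than 30 mm (distance of canister from where it was at the start of the episode above 0.03 m).
It fails at once if the brush was moved more than 30 mm (distance of brush from where it was at the start of the episode above 0.03 m).
It fails at once if the square filter was moved more than 30 mm (distance of square_filter from where it was at the start of the episode above 0.03 m).
It also fails if it takes over 58 s, if anything falls off the work surface, if the arm or the gripper's body presses on something with over 40 N, if the wrist force passes 120 N, or if a joint passes its speed limit or range.

## Robot

A 7-joint arm with a two-finger parallel gripper is mounted at the origin on the work surface. World frame = base frame: x ahead of the robot, y to its left, z up, the work surface at z = 0. Lengths are in m, angles in rad, forces in N, time in s.
With the tool pointing down it reaches from about 0.4 to 0.85 m from the base axis. Payload 4.5 kg.
Tool frame: the origin (TCP) lies on the mounting face of the last link; the fingertips stand 166 mm ahead of it and the grasp point (between the pads) lies 147 mm ahead of it; z points along the fingers, y is the line along which they close (so a half turn about z gives the same grasp; the last joint's range is limited). The gripper opens to 88 mm and grips with 3 to 60 N. Pads are 18 mm wide; open, the fingers measure 123 mm over their backs; the gripper's body (75 mm by 187 mm) begins 45 mm behind the grasp point.
Start: joints at [1.31, 0.689, -0.195, 1.565, 0.157, 0.902, -0.215], TCP at [0.182, -0.598, 0.405] pointing down, gripper open.
Joint ranges: [-3.01, 3.01], [-0.46, 2.08], [-1.47, 1.51], [0.13, 2.56], [-1, 4.14], [0.04, 2.09], [-2.66, 2.66]. Speed limits (rad/s): [2.57, 2.57, 3.14, 3.14, 3.14, 3.14, 3.14].

## Interface

Orientations are given as a unit quaternion [x, y, z, w].
In Python, from plant import r, snapshot gives the robot as it stands. The module is installed in compiled form; this text tells all that it offers.
- The arm moves only by the tool move_arm, never from a script. Its argument "rows" is a list of rows, each a list of 5 numbers: the shift along the tool's x, y, z in m, then the turn about the tool's z in rad, then the finger opening in m, from 0 to 0.0881. In form: [[dx, dy, dz, spin, claw], ...]. A call has 1 to 10 rows; each row shifts and turns the commanded pose from where the row before left it, along the tool's axes as they then stand; what a row does not reach is not made up. A row lasts 1/12 s, in which the tool goes at most 41.7 mm and 7.16 degrees, less where a joint would pass 70% of its speed; a pose out of reach is approached as far as the arm can. A call with a gripper value outside its range is refused whole. The fingers move at their own pace and stop on an object; "newtons" is the grip in N (left out, the last holds). Time passes only in rows, so rows that do not move let the fingers close. It gives the time, the measured TCP pose, the force, the opening and the grip force at its end, in the units of the state.
- r.get_state(): the state, without advancing time (a new reading comes with each control period).
- snapshot(name): name is "scene" or "top" or "wrist"; returns a dict with "color" (420x560x3 uint8, red, green, blue), "depth" (420x560 float32, m along the optical axis (not along the pixel's ray), 0 where there is no reading), "mtx" (3x3 intrinsics, pixels), "eye" and "orientation" of the camera in the world. Camera axes: x right, y up, looking along -z (the intrinsics and any distortion apply to the point x, -y, -z); pixel columns grow to the right and rows downward; lengths in m; the calibration is good to about 2 mm. A picture is of the moment at which its call begins.
- r.finish_job(): hands the job in; it is judged then, once.
The state is a dict: "clock": time; "q": joint angles; "qd": joint speeds; "joint_torque": joint torques, N m; "tool_pos": TCP position; "eef_rot": TCP orientation; "contact_force": force on the tool from outside, world axes, zero at the start; "moment": the same for the moment, N m; "opening": opening from 0.0 (shut) to 1.0 (fully open); "finger_force": force on a finger pad.
Only numpy, scipy, OpenCV 4.12 (cv2) and the standard library are available. Lean on these libraries where they do the work, as an engineer would, in place of code of your own. Each camera call takes 0.05 s, during which the arm holds its last target. There are 200 camera calls.

## Working session

There is one attempt and no reset: what is moved stays moved. The work goes in short steps, Python scripts to look and compute and a tool call to move; the robot and the scene stay as the last step left them, time stands still between calls to the robot, and variables do not carry over. Pictures are saved under pics/ and viewed, at most 10 in all, crops included, and the job is handed in when it is done.

Besides the shell and the picture viewer there is one more tool, called after "Emit:" in YAML: its name, and indented under it one key for each argument. move_arm: Moves the arm, as the interface text tells. Its arguments: {"type":"object","properties":{"rows":{"type":"array"},"newtons":{"type":"number"}},"required":["rows"]}

```bash
mkdir -p pics; cat > h.py <<'E'
import numpy as np, cv2
from plant import r, snapshot
from scipy.spatial.transform import Rotation as R
def snap(n,f):
    s=snapshot(n); cv2.imwrite('pics/'+f+'.png',s['color'][:,:,::-1]); np.savez('pics/'+f+'.npz',**s); return s
def load(f): return dict(np.load('pics/'+f+'.npz'))
def pt(s,u,v,d=None):
    if d is None:
        w=s['depth'][int(v)-1:int(v)+2,int(u)-1:int(u)+2]; d=np.median(w)
    K=s['mtx']; c=np.array([(u-K[0,2])/K[0,0]*d,-(v-K[1,2])/K[1,1]*d,-d])
    return R.from_quat(s['orientation']).apply(c)+s['eye'] if np.size(s['orientation'])==4 else s['orientation']@c+s['eye']
E
python3 - <<'E'
from h import *
a=snap('scene','s0'); b=snap('top','t0')
for s in(a,b): print(s['eye'],s['orientation'],s['mtx'].tolist(), [k for k in s])
print(r.get_state())
E
```

```text
[ 1.29021824 -0.97362937  0.95810397] [0.44457248 0.14794658 0.26153851 0.84383928] [[414.20762764741716, 0.0, 280.2996182727689], [0.0, 414.20762764741716, 208.77579713128637], [0.0, 0.0, 1.0]] ['color', 'depth', 'mtx', 'eye', 'orientation']
[4.44349068e-01 7.83314098e-04 1.69512266e+00] [ 0.0303228  -0.03646653 -0.7009643   0.71161771] [[452.1494460499076, 0.0, 284.63165711389354], [0.0, 452.1494460499076, 212.0665561631943], [0.0, 0.0, 1.0]] ['color', 'depth', 'mtx', 'eye', 'orientation']
{'clock': 0.1, 'q': array([ 1.30975292,  0.68987001, -0.19451701,  1.56621249,  0.15729296,
        0.90245675, -0.21510603]), 'qd': array([-0.00044932, -0.00228473, -0.00012555, -0.00166549, -0.00097117,
       -0.00022323, -0.00136534]), 'joint_torque': array([-2.97719700e-03, -5.28501034e+01, -1.27151929e+00, -1.53836989e+01,
       -5.25738881e-02,  2.00145725e-03,  4.73142848e-05]), 'tool_pos': array([ 0.18151579, -0.59776803,  0.40401605]), 'eef_rot': array([ 9.89148369e-01,  1.46917997e-01, -1.66700427e-04, -7.60765903e-04]), 'contact_force': array([0.14592313, 0.21777622, 0.09179594]), 'moment': array([-0.00575878, -0.00068449, -0.06050356]), 'finger_force': 0.0, 'opening': 0.9996160128102229}
```

View pics/s0.png

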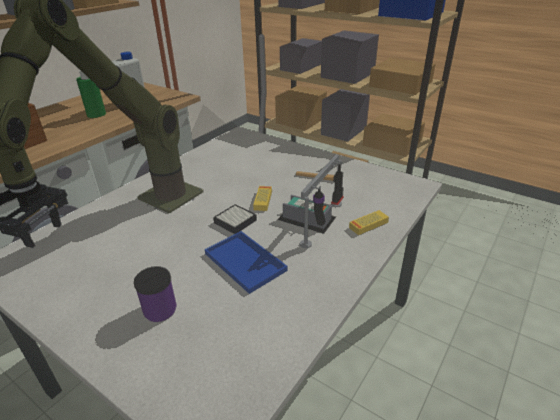

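View pics/t0.png

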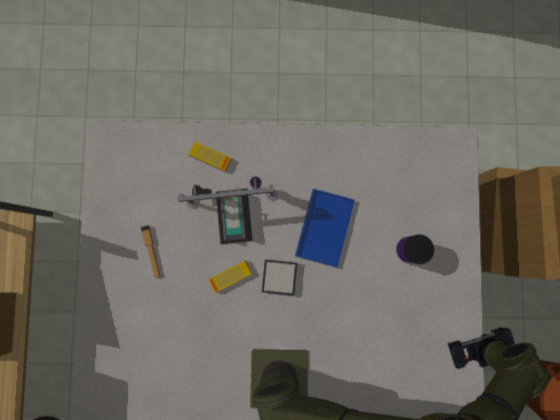

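The scene view shows the dock at (308,210) under the rail, the blue tray at (245,262) and the canister at (156,295). In the top view the candidates are:
- mint cassette in the grey dock, (233,215)
- yellow cassette, (210,156)
- yellow cassette, (230,277)

I choose the mint one. The tray is at (326,228), the square filter at (280,278), the brush at (151,252) and the canister at (414,249).

```bash
python3 - <<'E'
from h import *
s=load('t0'); c=s['color'][170:260,170:290][:,:,::-1]
cv2.imwrite('pics/c1.png',cv2.resize(c,None,fx=6.5,fy=6.5,interpolation=cv2.INTER_CUBIC))
E
```

```text
(no output)
```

View pics/c1.png

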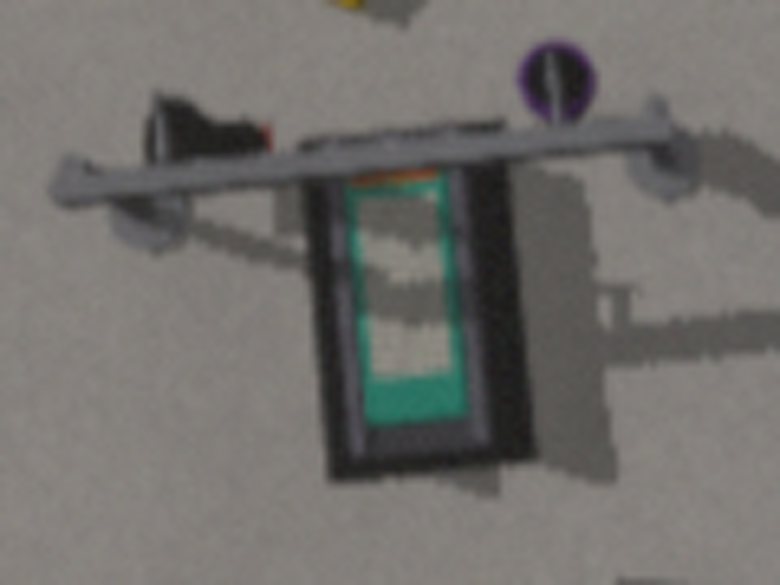

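The crop shows the mint cassette with its orange band at (395,178) under the rail and its scoop end at (417,418), corners about (367,425) and (468,413). The rail runs from (75,185) to (660,130). The choice holds.

```bash
cat >> h.py <<'E'
def onz(s,u,v,z):
    p=pt(s,u,v,1.); e=s['eye']; return e+(p-e)*(z-e[2])/(p[2]-e[2])
E
python3 - <<'E'
from h import *
s=load('t0'); f=lambda u,v,z:onz(s,170+(u+.5)/6.5-.5,170+(v+.5)/6.5-.5,z)
L,Rr=f(367,425,.067),f(468,413,.067); print('scoop',L,Rr,np.linalg.norm(L-Rr))
a,b=f(75,185,.225),f(660,130,.225); print('rail',a,b,np.linalg.norm(a-b),np.degrees(np.arctan2(*(b-a)[:2])))
def msk(s,lo,hi,z0,z1,box):
    h=cv2.cvtColor(s['color'],cv2.COLOR_RGB2HSV); m=cv2.inRange(h,lo,hi)>0
    v,u=np.nonzero(m); P=np.array([pt(s,x,y,s['depth'][y,x]) for x,y in zip(u,v)])
    k=(s['depth'][v,u]>0)&(P[:,2]>z0)&(P[:,2]<z1)
    return P[k&(P[:,0]>box[0])&(P[:,0]<box[1])&(P[:,1]>box[2])&(P[:,1]<box[3])]
for n in('t0','s0'):
    s=load(n)
    P=msk(s,(70,80,30),(95,255,255),.03,.1,(.2,1,-.3,.6)); print(n,'mint',len(P))
    if len(P)>5:
        print(P.mean(0),cv2.minAreaRect(P[:,:2].astype(np.float32)))
    T=msk(s,(105,140,20),(125,255,255),-.01,.06,(.2,1,-.5,.2)); 
    print('tray',T.mean(0),cv2.minAreaRect(T[:,:2].astype(np.float32)),np.percentile(T[:,2],[5,50,95]))
s=load('t0')
for n,uv in dict(can=(414,249),brush=(151,252),sq=(280,278)).items(): print(n,pt(s,*uv))
E
```

```text
scoop [0.51280655 0.19719794 0.067     ] [0.52028549 0.14154015 0.067     ] 0.05615802801818021
rail [0.62457056 0.32802459 0.225     ] [0.65718558 0.03444136 0.225     ] 0.29538933000179496 173.6608375399121
t0 mint 233
[0.5634281  0.17442561 0.06462993] ((0.5819351077079773, 0.17889739573001862), (0.1358335316181183, 0.05944875255227089), 7.925382614135742)
tray [ 0.54810156 -0.16350023  0.00647303] ((0.5487022995948792, -0.16189295053482056), (0.16030050814151764, 0.25714465975761414), 75.47874450683594) [-0.00138995  0.00559671  0.01960177]
s0 mint 52
[0.54868939 0.17281874 0.06652798] ((0.5948811173439026, 0.18017424643039703), (0.1499326229095459, 0.055761419236660004), 7.658474922180176)
tray [ 0.54838535 -0.17147654  0.0078489 ] ((0.5525711178779602, -0.16309763491153717), (0.16166625916957855, 0.26425376534461975), 76.52975463867188) [0.00297403 0.0064829  0.02226898]
can [ 0.47123121 -0.45838583  0.13942263]
brush [0.44796444 0.47770464 0.01755421]
sq [0.36037799 0.00081765 0.02979186]
```

Measured, with yaw in world axes:
- Dock: centre about (0.590, 0.178), yaw about 7°.
- Tray: centre (0.5505, -0.1625), long axis at -14°.

First I'll go above the press point.

Emit:
move_arm:
  rows:
    - [0,0,0,0.0865,0]
    - [0,0,0,0.0865,0]
    - [0.026,-0.03,0,0,0]
    - [0.026,-0.03,0,0,0]
    - [0.026,-0.03,0,0,0]
    - [0.026,-0.03,0,0,0]
    - [0.026,-0.03,0,0,0]
    - [0.026,-0.03,0,0,0]
    - [0.026,-0.03,0,0,0]
    - [0.026,-0.03,0,0,0]

```text
clock: 0.93
tool_pos: [0.3595, -0.3328, 0.4046]
eef_rot: [0.998, 0.061, -0.0, -0.0]
contact_force: [1.2, -0.0, 0.1]
opening: 0.266
finger_force: 0.0
```

Emit:
move_arm:
  rows:
    - [0.026,-0.03,0,0,0]
    - [0.026,-0.03,0,0,0]
    - [0.026,-0.03,0,0,0]
    - [0.026,-0.03,0,0,0]
    - [0.013,-0.036,0,0,0]
    - [0.013,-0.036,0,0,0]
    - [0.013,-0.036,0,0,0]
    - [0.013,-0.036,0,0,0]
    - [0.013,-0.036,0,0,0]
    - [0.013,-0.036,0,0,0]

```text
clock: 1.77
tool_pos: [0.4987, 0.023, 0.4045]
eef_rot: [0.998, 0.061, -0.0, 0.0]
contact_force: [1.3, -0.1, -0.4]
opening: 0.004
finger_force: 0.0
```

```bash
cat >> h.py <<'E'
def tooldelta(x,y,z=None):
    s=r.get_state(); p=s['tool_pos']; Rt=R.from_quat(s['eef_rot'])
    d=np.array([x,y,p[2] if z is None else z])-p
    return Rt.inv().apply(d).round(4)
def st():
    s=r.get_state(); M=R.from_quat(s['eef_rot']).as_matrix()
    print('t',round(s['clock'],2),'p',s['tool_pos'].round(4),'yaw',np.degrees(np.arctan2(M[1,0],M[0,0])).round(2),'tz',M[:,2].round(3),'F',s['contact_force'].round(1),'open',round(s['opening'],3),'ff',round(s['finger_force'],1),'q',s['q'].round(2))
E
python3 - <<'E'
from h import *
st(); print(tooldelta(.5354,.1713))
E
```

```text
t 1.77 p [0.4987 0.023  0.4045] yaw 6.98 tz [-0.001 -0.    -1.   ] F [ 1.3 -0.1 -0.4] open 0.004 ff 0.0 q [-0.1   0.53 -0.06  1.94  0.05  0.68 -1.64]
[ 5.450e-02 -1.428e-01 -1.000e-04]
```

Emit:
move_arm:
  rows:
    - [0.011,-0.0286,0,0,0]
    - [0.011,-0.0286,0,0,0]
    - [0.011,-0.0286,0,0,0]
    - [0.011,-0.0286,0,0,0]
    - [0.0105,-0.0284,0,0,0]
    - [0,0,0,0,0]
    - [0,0,0,0,0]

```text
clock: 2.35
tool_pos: [0.5352, 0.1715, 0.4041]
eef_rot: [0.998, 0.063, -0.0, -0.0]
contact_force: [0.6, -0.1, 0.4]
opening: 0.006
finger_force: 0.0
```

```bash
python3 - <<'E'
from h import *
st(); s=snap('wrist','w1'); print(s['eye'])
E
```

```text
t 2.35 p [0.5352 0.1715 0.4041] yaw 7.21 tz [-0.001  0.    -1.   ] F [ 0.6 -0.1  0.4] open 0.006 ff 0.0 q [-0.36  0.6  -0.04  1.76  0.03  0.78 -1.87]
[0.60472245 0.18149044 0.38327571]
```

View pics/w1.png

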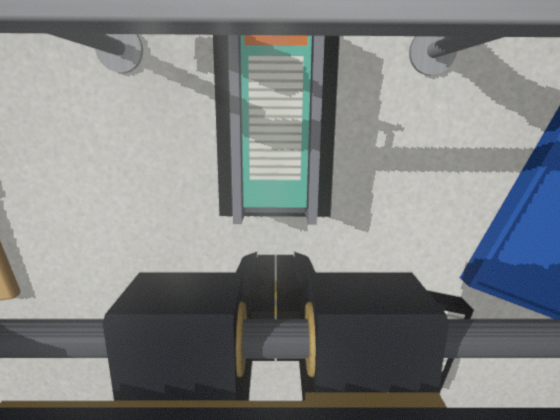

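The wrist view shows the cassette with its scoop edge at row 208, columns 243 to 308, and its orange band at (276,41). The rail's front face spans rows 22 to 36 and is level, so the yaw matches. The tips are at (275,258).

```bash
python3 - <<'E'
from h import *
s=load('w1'); print('ypr',s['orientation'])
a,b=onz(s,243,208,.067),onz(s,308,208,.067); print(a,b,np.linalg.norm(a-b))
p=(a+b)/2; u=np.array([np.cos(np.radians(7.2)),np.sin(np.radians(7.2)),0]); c=p+.075*u; print('dock c',c)
for v,z in((22,.225),(36,.195)):
    q=onz(s,275,v,z); print('rail front dock x',(q-c)@u)
for uv in((232,150),(326,150),(218,212),(332,212)): print(uv,((onz(s,*uv,.067)-c)@u), (onz(s,*uv,.067)-c)@[-u[1],u[0],0],pt(s,*uv)[2])
print('band edge',[(pt(s,275,v)-c)@u for v in(38,41,45)])
print(tooldelta(*(c-.055*u)[:2]))
E
```

```text
ypr [-0.10357051  0.09173857 -0.6543057   0.74346569]
[0.513359  0.1989747 0.067    ] [0.52071604 0.14159647 0.067     ] 0.057847968240688726
dock c [0.59144613 0.17968558 0.067     ]
rail front dock x 0.04438328357459285
rail front dock x 0.04430992076326603
(232, 150) -0.023762556620817964 0.03715181137862261 0.06551907102229171
(326, 150) -0.02362494304601279 -0.0429222667034417 0.0026295603041356364
(218, 212) -0.07880373271598537 0.0513296247277316 -5.2876896664000306e-06
(332, 212) -0.07861333685309715 -0.0504408102316733 -0.0012232234880271697
band edge [np.float64(0.06390418211334029), np.float64(0.061766907847674746), np.float64(0.05886510374318281)]
[ 0.0021 -0.0031 -0.    ]
```

Emit:
move_arm:
  rows:
    - [0.002,-0.002,0.03,0,0]
    - [0,0,0.035,0,0]
    - [0,0,0.035,0,0]
    - [0,0,0.035,0,0]
    - [0,0,0.024,0,0]
    - [0,0,0.004,0,0]
    - [0,0,0.004,0,0]
    - [0,0,0.004,0,0]
    - [0,0,0.004,0,0]
    - [0,0,0.004,0,0]

```text
clock: 3.23
tool_pos: [0.5378, 0.1715, 0.2269]
eef_rot: [0.998, 0.061, 0.001, -0.0]
contact_force: [-0.1, -0.6, -0.1]
opening: 0.007
finger_force: 0.1
```

Emit:
move_arm:
  rows:
    - [0,0,0.004,0,0]
    - [0,0,0.004,0,0]
    - [0,0,0.003,0,0]
    - [0,0,0.002,0,0]
    - [0,0,0,0,0]
    - [0,0,0,0,0]

```text
clock: 3.73
tool_pos: [0.5374, 0.1718, 0.2137]
eef_rot: [0.998, 0.061, 0.001, -0.0]
contact_force: [-1.8, 0.3, 8.7]
opening: 0.006
finger_force: 4.1
```

```bash
python3 - <<'E'
from h import *
st()
E
```

```text
t 3.73 p [0.5374 0.1718 0.2137] yaw 6.99 tz [ 0.001  0.    -1.   ] F [-1.8  0.3  8.7] open 0.006 ff 4.1 q [-0.38  0.9  -0.03  1.88  0.06  0.36 -1.9 ]
```

Emit:
move_arm:
  rows:
    - [0,0,-0.01,0,0]
    - [0,0,-0.03,0,0]
    - [0,0,-0.035,0,0]
    - [0,0,-0.035,0,0]
    - [0,0,-0.035,0,0]
    - [0,0,-0.02,0,0]
    - [0,0,0,0,0]

```text
clock: 4.32
tool_pos: [0.5385, 0.172, 0.3829]
eef_rot: [0.998, 0.061, 0.005, -0.001]
contact_force: [-0.8, 0.3, -1.1]
opening: 0.009
finger_force: 0.0
```

```bash
python3 - <<'E'
from h import *
st(); s=snap('wrist','w2')
c=np.array([.5912,.1793,0]); u=np.array([np.cos(np.radians(7.1)),np.sin(np.radians(7.1)),0])
for v in range(38,260,14):
    p=pt(s,275,v); print(v,((p-c)@u).round(4),p[2].round(4),end=' | ')
E
```

```text
t 4.32 p [0.5385 0.172  0.3829] yaw 6.96 tz [ 0.009  0.003 -1.   ] F [-0.8  0.3 -1.1] open 0.009 ff 0.0 q [-0.36  0.63 -0.04  1.78  0.04  0.72 -1.88]
38 0.0449 0.2005 | 52 0.0537 0.0981 | 66 0.0452 0.0958 | 80 0.0367 0.0901 | 94 0.0275 0.0862 | 108 0.0178 0.081 | 122 0.0076 0.0755 | 136 -0.0032 0.0701 | 150 -0.0147 0.0636 | 164 -0.027 0.0569 | 178 -0.04 0.0502 | 192 -0.0539 0.0428 | 206 -0.0689 0.0346 | 220 -0.0846 0.0273 | 234 -0.1086 -0.0015 | 248 -0.1238 -0.0006 |
```

View pics/w2.png

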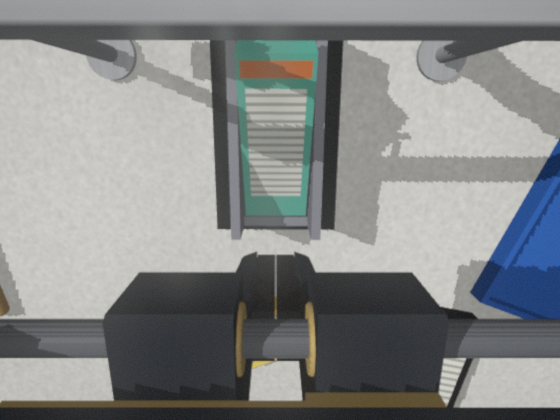

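Tipped: the orange band is now at (276,69), and the top runs at a slope of 0.48 to 0.5, up to z = 0.098. I'll turn the tool half round so the camera faces away from the rail, and open the fingers.

Emit:
move_arm:
  rows:
    - [0,0,0,-0.12,0.088]
    - [0,0,0,-0.12,0.088]
    - [0,0,0,-0.12,0.088]
    - [0,0,0,-0.12,0.088]
    - [0,0,0,-0.12,0.088]
    - [0,0,0,-0.12,0.088]
    - [0,0,0,-0.12,0.088]
    - [0,0,0,-0.12,0.088]
    - [0,0,0,-0.12,0.088]
    - [0,0,0,-0.12,0.088]

```text
clock: 5.2
tool_pos: [0.5367, 0.1714, 0.3762]
eef_rot: [0.788, 0.616, -0.001, -0.001]
contact_force: [0.4, 0.2, 0.7]
opening: 0.738
finger_force: 0.0
```

```bash
python3 - <<'E'
from h import *
st()
E
```

```text
t 5.2 p [0.5367 0.1714 0.3762] yaw 76.09 tz [-0.003 -0.001 -1.   ] F [0.4 0.2 0.7] open 0.738 ff 0.0 q [-0.15  0.67 -0.4   1.78  0.35  0.77 -0.97]
```

Emit:
move_arm:
  rows:
    - [0,0,0,-0.12,0.088]
    - [0,0,0,-0.12,0.088]
    - [0,0,0,-0.12,0.088]
    - [0,0,0,-0.12,0.088]
    - [0,0,0,-0.12,0.088]
    - [0,0,0,-0.12,0.088]
    - [0,0,0,-0.12,0.088]
    - [0,0,0,-0.12,0.088]
    - [0,0,0,-0.12,0.088]
    - [0,0,0,-0.12,0.088]

```text
clock: 6.03
tool_pos: [0.5367, 0.1713, 0.3762]
eef_rot: [0.302, 0.953, -0.001, -0.001]
contact_force: [0.4, -0.1, 0.4]
opening: 0.998
finger_force: 0.0
```

Emit:
move_arm:
  rows:
    - [0,0,0,-0.12,0.088]
    - [0,0,0,-0.12,0.088]
    - [0,0,0,-0.12,0.088]
    - [0,0,0,-0.12,0.088]
    - [0,0,0,-0.12,0.088]
    - [0,0,0,-0.12,0.088]
    - [0,0,0,0,0.088]
    - [0,0,0,0,0.088]

```text
clock: 6.7
tool_pos: [0.5369, 0.1714, 0.3765]
eef_rot: [-0.049, 0.999, 0.0, -0.001]
contact_force: [-0.0, 0.1, 0.4]
opening: 0.998
finger_force: 0.0
```

```bash
python3 - <<'E'
from h import *
st()
c=np.array([.5912,.1793,0]); a=np.radians(7.1);u=np.array([np.cos(a),np.sin(a),0])
print(tooldelta(*(c+.0*u)[:2]), tooldelta(*(c+.003*u)[:2],.238))
E
```

```text
t 6.7 p [0.5369 0.1714 0.3765] yaw -174.43 tz [-0.003 -0.    -1.   ] F [-0.   0.1  0.4] open 0.998 ff 0.0 q [ 0.12  0.79 -0.93  1.76  0.75  0.99  0.56]
[-0.0548  0.0026 -0.0001] [-0.0582  0.0027  0.1383]
```

Emit:
move_arm:
  rows:
    - [-0.014,0,0,-0.027,0.088]
    - [-0.014,0,0,0,0.088]
    - [-0.014,0,0,0,0.088]
    - [-0.0125,0,0,0,0.088]
    - [0,0,0.03,0,0.088]
    - [0,0,0.03,0,0.088]
    - [0,0,0.03,0,0.088]
    - [0,0,0.02,0,0.088]
    - [0,0,0.01,0,0.088]
    - [0,0,0,0,0.088]

```text
clock: 7.53
tool_pos: [0.5905, 0.1777, 0.2552]
eef_rot: [-0.063, 0.998, -0.001, -0.002]
contact_force: [0.1, -1.2, 0.7]
opening: 0.998
finger_force: 0.0
```

```bash
cat >> h.py <<'E'
c=np.array([.5912,.1793,0]); a=np.radians(7.1);u=np.array([np.cos(a),np.sin(a),0]); w=np.array([-u[1],u[0],0])
def dk():
    s=r.get_state(); M=R.from_quat(s['eef_rot']).as_matrix()
    for L in(0,.147,.166):
        p=s['tool_pos']+L*M[:,2]; print(L,'dock',((p-c)@u).round(4),((p-c)@w).round(4),p[2].round(4))
E
python3 - <<'E'
from h import *
st(); dk()
E
```

```text
t 7.53 p [0.5905 0.1777 0.2552] yaw -172.79 tz [-0.004 -0.002 -1.   ] F [ 0.1 -1.2  0.7] open 0.998 ff 0.0 q [ 0.06  1.   -0.81  1.68  0.91  0.89  0.55]
0 dock -0.0009 -0.0015 0.2552
0.147 dock -0.0015 -0.0018 0.1082
0.166 dock -0.0016 -0.0018 0.0892
```

Emit:
move_arm:
  rows:
    - [-0.002,0.0015,0.004,0,0.088]
    - [-0.002,0,0.004,0,0.088]
    - [-0.001,0,0.004,0,0.088]
    - [0,0,0.004,0,0.088]
    - [0,0,0.003,0,0.088]
    - [0,0,0,0,0.088]
    - [0,0,0,0,0.088]

```text
clock: 8.12
tool_pos: [0.596, 0.1803, 0.2387]
eef_rot: [-0.064, 0.998, -0.0, -0.0]
contact_force: [0.2, 0.1, -0.3]
opening: 0.995
finger_force: 0.0
```

```bash
python3 - <<'E'
from h import *
st(); dk()
E
```

```text
t 8.12 p [0.596  0.1803 0.2387] yaw -172.72 tz [-0. -0. -1.] F [ 0.2  0.1 -0.3] open 0.995 ff 0.0 q [ 0.05  1.03 -0.8   1.67  0.93  0.87  0.54]
0 dock 0.0049 0.0004 0.2387
0.147 dock 0.0049 0.0003 0.0917
0.166 dock 0.0049 0.0003 0.0727
```

Emit:
move_arm:
  rows:
    - [0,0,0.0025,0,0.088]
    - [0,0,0.0012,0,0.088]
    - [0,0,0,0,0.088]
    - [0,0,0,0,0.05]
    - [0,0,0,0,0.05]
    - [0,0,0,0,0.05]
    - [0,0,0,0,0.05]
    - [0,0,0,0,0.05]
    - [0,0,0,0,0.05]
    - [0,0,0,0,0.05]
  newtons: 30

```text
clock: 8.95
tool_pos: [0.5961, 0.1803, 0.235]
eef_rot: [-0.064, 0.998, -0.0, 0.0]
contact_force: [0.5, 0.1, -0.1]
opening: 0.628
finger_force: 30.0
```

```bash
python3 - <<'E'
from h import *
st(); dk()
E
```

```text
t 8.95 p [0.5961 0.1803 0.235 ] yaw -172.71 tz [ 0. -0. -1.] F [ 0.5  0.1 -0.1] open 0.628 ff 30.0 q [ 0.05  1.03 -0.8   1.67  0.94  0.86  0.54]
0 dock 0.005 0.0004 0.235
0.147 dock 0.005 0.0003 0.088
0.166 dock 0.005 0.0003 0.069
```

Emit:
move_arm:
  rows:
    - [0,0,-0.004,0,0.05]
    - [0.001,0,-0.006,0,0.05]
    - [0,0,-0.008,0,0.05]
    - [0,0,-0.008,0,0.05]
    - [0,0,-0.008,0,0.05]
    - [0,0,-0.008,0,0.05]
    - [0,0,0,0,0.05]

```text
clock: 9.53
tool_pos: [0.5956, 0.1807, 0.2793]
eef_rot: [-0.064, 0.998, 0.001, 0.002]
contact_force: [0.2, -0.3, -2.1]
opening: 0.628
finger_force: 30.0
```

```bash
python3 - <<'E'
from h import *
st(); dk(); s=snap('wrist','w3')
E
```

```text
t 9.53 p [0.5956 0.1807 0.2793] yaw -172.72 tz [ 0.003  0.002 -1.   ] F [ 0.2 -0.3 -2.1] open 0.628 ff 30.0 q [ 0.06  0.98 -0.84  1.66  0.88  0.92  0.58]
0 dock 0.0045 0.0009 0.2793
0.147 dock 0.005 0.001 0.1323
0.166 dock 0.0051 0.0011 0.1133
```

View pics/w3.png

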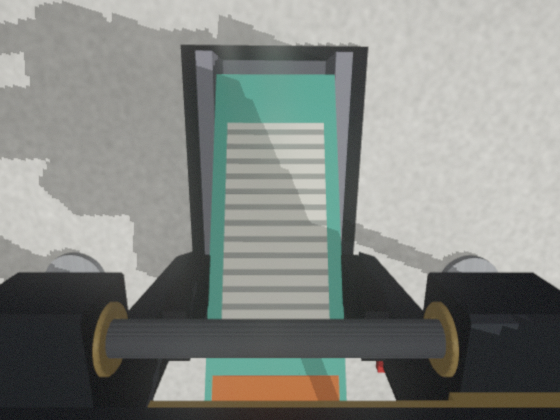

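The wrist view shows the cassette held square in the fingers, with the scoop end at (276,75) and the orange band at (276,388). It is clear of the bed. I'll back out and carry it.

Emit:
move_arm:
  rows:
    - [0.008,0,0,0,0.05]
    - [0.016,0,0,0,0.05]
    - [0.016,0,0,0,0.05]
    - [0.016,0,-0.005,0,0.05]
    - [0.008,0,-0.015,0,0.05]
    - [0,0,-0.02,0,0.05]
    - [0,0,-0.02,0,0.05]
    - [0,-0.01,-0.01,0,0.05]
    - [0,-0.02,0,0,0.05]
    - [0,-0.02,0,0,0.05]

```text
clock: 10.42
tool_pos: [0.5379, 0.1228, 0.3479]
eef_rot: [-0.065, 0.998, 0.0, 0.001]
contact_force: [0.1, -1.2, -2.1]
opening: 0.626
finger_force: 30.0
```

```bash
python3 - <<'E'
from h import *
st(); print(tooldelta(.57,-.167))
E
```

```text
t 10.42 p [0.5379 0.1228 0.3479] yaw -172.59 tz [ 0.002  0.001 -1.   ] F [ 0.1 -1.2 -2.1] open 0.626 ff 30.0 q [ 0.2   0.82 -0.91  1.83  0.81  0.92  0.61]
[ 5.500e-03 -2.915e-01 -2.000e-04]
```

Emit:
move_arm:
  rows:
    - [0,-0.026,0,0,0.05]
    - [0,-0.026,0,0,0.05]
    - [0,-0.026,0,0,0.05]
    - [0,-0.026,0,0,0.05]
    - [0,-0.026,0,0,0.05]
    - [0,-0.026,0,0,0.05]
    - [0,-0.026,0,0,0.05]
    - [0,-0.026,0,0,0.05]
    - [0.003,-0.026,0,0,0.05]
    - [0.003,-0.026,0,0,0.05]

```text
clock: 11.25
tool_pos: [0.5648, -0.1376, 0.3467]
eef_rot: [-0.064, 0.998, 0.0, -0.0]
contact_force: [0.6, -0.3, -2.8]
opening: 0.625
finger_force: 30.0
```

Emit:
move_arm:
  rows:
    - [0,-0.02,0,0,0.05]
    - [0,-0.01,0,0,0.05]
    - [0,0,0,0.09,0.05]
    - [0,0,0,0.09,0.05]
    - [0,0,0,0.09,0.05]
    - [0,0,0,0.09,0.05]
    - [0,0,0,0.015,0.05]
    - [0,0,0,0,0.05]

```text
clock: 11.92
tool_pos: [0.5688, -0.1651, 0.3471]
eef_rot: [0.122, 0.993, 0.0, -0.0]
contact_force: [0.4, -0.0, -1.6]
opening: 0.627
finger_force: 30.0
```

```bash
python3 - <<'E'
from h import *
st(); print(tooldelta(.57,-.167)); s=snap('wrist','w4')
E
```

```text
t 11.92 p [ 0.5688 -0.1651  0.3471] yaw 165.96 tz [-0.  0. -1.] F [ 0.4 -0.  -1.6] open 0.627 ff 30.0 q [ 0.66  0.84 -0.85  1.71  0.76  0.96  0.84]
[-0.0016 -0.0016 -0.    ]
```

View pics/w4.png

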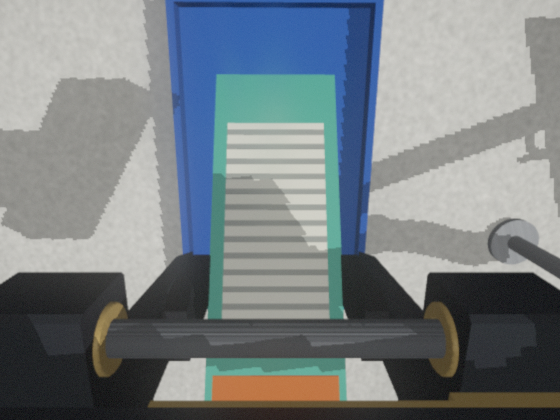

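The tray and cassette are aligned: tray sides at columns 175 and 375, cassette at columns 210 to 342. I'll lower it with a lighter grip.

Emit:
move_arm:
  rows:
    - [0,0,0.015,0,0.05]
    - [0,0,0.02,0,0.05]
    - [0,0,0.02,0,0.05]
    - [0,0,0.02,0,0.05]
    - [0,0,0.015,0,0.05]
    - [0,0,0.01,0,0.05]
    - [0,0,0.005,0,0.05]
    - [0,0,0.004,0,0.05]
    - [0,0,0.004,0,0.05]
    - [0,0,0.004,0,0.05]
  newtons: 12

```text
clock: 12.8
tool_pos: [0.5698, -0.1659, 0.2309]
eef_rot: [0.124, 0.992, 0.0, 0.002]
contact_force: [1.1, -0.8, 1.2]
opening: 0.63
finger_force: 12.0
```

Emit:
move_arm:
  rows:
    - [0,0,0.003,0,0.05]
    - [0,0,0.003,0,0.05]
    - [0,0,0.003,0,0.05]
    - [0,0,0.003,0,0.05]

```text
clock: 13.13
tool_pos: [0.569, -0.166, 0.2181]
eef_rot: [0.124, 0.992, -0.0, 0.0]
contact_force: [1.6, -0.3, -1.3]
opening: 0.63
finger_force: 12.0
```

```bash
cat >> h.py <<'E'
def prof(f,us=(275,)):
    s=snap('wrist',f); n=r.get_state(); M=R.from_quat(n['eef_rot']).as_matrix()
    for v in range(60,320,26):
        p=pt(s,us[0],v); print(v,((p-n['tool_pos'])@M)[0].round(4),p[2].round(4),end=' | ')
E
python3 - <<'E'
from h import *
st(); prof('w5')
E
```

```text
t 13.13 p [ 0.569  -0.166   0.2181] yaw 165.8 tz [ 0.001 -0.    -1.   ] F [ 1.6 -0.3 -1.3] open 0.63 ff 12.0 q [ 0.6   1.01 -0.71  1.77  0.96  0.75  0.68]
60 0.0882 0.0332 | 86 0.0779 0.0365 | 112 0.0675 0.0394 | 138 0.0572 0.0426 | 164 0.0467 0.0443 | 190 0.0363 0.0475 | 216 0.0259 0.0504 | 242 0.0155 0.0532 | 268 0.0049 0.0558 | 294 -0.0055 0.0588 |
```

It is rotating flat in the fingers, now at about 15°. I'll keep lowering.

Emit:
move_arm:
  rows:
    - [0,0,0.003,0,0.05]
    - [0,0,0.003,0,0.05]
    - [0,0,0.003,0,0.05]
    - [0,0,0.003,0,0.05]
    - [0,0,0.003,0,0.05]
    - [0,0,0.003,0,0.05]
    - [0,0,0,0,0.05]
    - [0,0,0,0,0.05]

```text
clock: 13.85
tool_pos: [0.5684, -0.1659, 0.1996]
eef_rot: [0.124, 0.992, -0.0, -0.001]
contact_force: [0.0, -0.4, -0.7]
opening: 0.635
finger_force: 12.0
```

```bash
python3 - <<'E'
from h import *
st(); prof('w6')
E
```

```text
t 13.85 p [ 0.5684 -0.1659  0.1996] yaw 165.81 tz [-0.001  0.    -1.   ] F [ 0.  -0.4 -0.7] open 0.635 ff 12.0 q [ 0.58  1.04 -0.69  1.78  0.98  0.72  0.66]
60 0.0866 0.0336 | 86 0.0776 0.0341 | 112 0.0682 0.035 | 138 0.0586 0.0358 | 164 0.0487 0.0362 | 190 0.0384 0.0363 | 216 0.0279 0.0371 | 242 0.0173 0.0384 | 268 0.0058 0.0384 | 294 -0.0056 0.0394 |
```

Emit:
move_arm:
  rows:
    - [0,0,0.002,0,0.05]
    - [0,0,0.002,0,0.05]
    - [0,0,0.001,0,0.05]
    - [0,0,0,0,0.05]
    - [0,0,0,0,0.05]
    - [0,0,0,0,0.088]
    - [0,0,0,0,0.088]
    - [0,0,0,0,0.088]
    - [0,0,0,0,0.088]
    - [0,0,0,0,0.088]

```text
clock: 14.73
tool_pos: [0.5688, -0.1659, 0.1951]
eef_rot: [0.124, 0.992, -0.0, 0.0]
contact_force: [-0.3, 0.4, 0.2]
opening: 0.988
finger_force: 0.0
```

Emit:
move_arm:
  rows:
    - [0,0,-0.005,0,0.088]
    - [0,0,-0.015,0,0.088]
    - [0,0,-0.03,0,0.088]
    - [0,0,-0.03,0,0.088]
    - [0,0,-0.03,0,0.088]
    - [0,0,-0.03,0,0.088]
    - [0,0,0,0,0.088]
    - [0,0,0,0,0.088]

```text
clock: 15.4
tool_pos: [0.5693, -0.1657, 0.3379]
eef_rot: [0.124, 0.992, -0.0, 0.002]
contact_force: [-0.2, -0.7, 0.2]
opening: 0.997
finger_force: 0.0
```

```bash
python3 - <<'E'
from h import *
st(); prof('w7'); snap('top','t7')
E
```

```text
t 15.4 p [ 0.5693 -0.1657  0.3379] yaw 165.8 tz [ 0.005 -0.001 -1.   ] F [-0.2 -0.7  0.2] open 0.997 ff 0.0 q [ 0.66  0.85 -0.84  1.71  0.77  0.93  0.83]
60 0.1032 0.0051 | 86 0.0825 0.0331 | 112 0.0642 0.0333 | 138 0.0452 0.034 | 164 0.0255 0.0337 | 190 0.0049 0.0337 | 216 -0.0163 0.0343 | 242 -0.0388 0.0336 | 268 -0.0754 0.0049 | 294 -0.102 0.0052 |
```

View pics/w7.png

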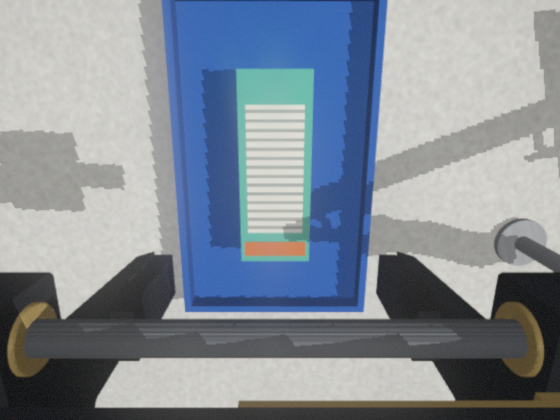

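The cassette lies flat at (276,165), pleats up and centred in the tray, with its top level at z = 0.034. The fingers are clear, so I'll hand in.

```bash
python3 -c "
from h import *
print(r.finish_job())"
```

```text
the job is handed in; nothing more can be done
None
```

The job is handed in at about 15 s: the cassette was tipped and lowered into the tray in the fingers, and it lies flat there, pleats up and released, but I gripped it near its middle with the tool upright (moves could not tilt it) rather than at a slant by the raised end; `finish_job()` returned no verdict, and I did not re-measure the canister, square filter or brush.

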